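# Seat the carriage board in the launch stand and lock it

## Robot

A 6-joint arm with a two-finger parallel gripper is mounted at the origin on the work surface. World frame = base frame: x ahead of the robot, y to its left, z up, the work surface at z = 0. Lengths are in mm, angles in rad, forces in N, time in s.
With the tool pointing down it reaches from about 400 to 925 mm from the base axis. Payload 12.5 kg.
Tool frame: the origin (TCP) lies midway between the tips of the shut fingers; the grasp point (between the pads) lies 19 mm behind it (env.tcp_to_grasp is the distance from the TCP to the grasp point, in mm); z points along the fingers, y is the line along which they close (so a half turn about z gives the same grasp; the last joint's range is limited). The gripper opens to 95 mm and grips with 3 to 60 N. Pads are 20 mm wide; open, the fingers measure 119 mm over their backs; the gripper's body (75 mm by 180 mm) begins 59 mm behind the grasp point.
Start: joints at [-1.238, 0.491, 1.559, -0, 1.092, -0.106], TCP at [265.558, -565.797, 214.661] pointing down, gripper open.
Joint ranges: [-3.1, 3.1], [-0.84, 2.19], [0.05, 2.79], [-1.13, 4.28], [0.06, 2.93], [-2.69, 2.69]. Speed limits (rad/s): [2.22, 2.22, 2.79, 3.14, 3.14, 3.14].

## Interface

Orientations are given as [roll, pitch, yaw] about the fixed x, y, z axes, in that order (R = Rz(yaw) Ry(pitch) Rx(roll)).
In Python, from cell import env gives the robot as it stands. The module is installed in compiled form; this text tells all that it offers.
- The arm moves only by the tool step_arm, never from a script. Its argument "plan" is a list that holds one entry, the list of rows, each a list of 5 numbers: the shift along the tool's x, y, z in mm, then the turn about the tool's z in degrees, then the opening, from -1 (shut) to 1 (fully open). A call has 1 to 8 rows; each row is the pose to reach, as a shift and turn from the pose commanded when the call began, along the tool's axes at that moment; what a row does not reach only later rows make up. A row lasts 1/12 s, in which the tool goes at most 41.7 mm and 7.16 degrees, less where a joint would pass 70% of its speed; a pose out of reach is approached as far as the arm can. A call with a gripper value outside its range is refused whole. The fingers move at their own pace and stop on an object; the grip force is fixed at half the most. Time passes only in rows, so rows that repeat a pose let the fingers close. It gives the time, the measured TCP pose, the force, the opening and the grip force at its end, in the units of the state.
- env.state(): the state, without advancing time (a new reading comes with each control period).
- env.read_camera(name): name is "scene" or "top" or "wrist"; returns the picture (400x640x3 uint8, blue, green, red); there is no depth.
- env.get_calibration(name): a dict with "K" (3x3 intrinsics, pixels), "D" ([k1, k2, p1, p2, k3] as OpenCV has them; the pictures are not rectified), "extrinsics" (4x4, takes a point from world to camera coordinates). Camera axes: x right, y up, looking along -z (the intrinsics and any distortion apply to the point x, -y, -z); pixel columns grow to the right and rows downward; lengths in mm; the calibration is good to about 2 mm. A picture is of the moment at which its call begins: read the wrist's pose just before it. get_calibration takes no time and is no camera call; for the wrist camera it gives the pose at the moment of the call.
- env.job_done(): hands the job in; it is judged then, once.
The state is a dict: "t": time; "joints": joint angles; "qvel": joint speeds; "tau": joint torques, N m; "eef_pos": TCP position; "tcp_rot": TCP orientation; "ft_force": force on the tool from outside, world axes, zero at the start; "moment": the same for the moment, N m; "opening": opening from 0.0 (shut) to 1.0 (fully open); "grip_force": force on a finger pad.
Only numpy, scipy, OpenCV 4.12 (cv2) and the standard library are available. Lean on these libraries where they do the work, as an engineer would, in place of code of your own. Each camera call takes 0.05 s, during which the arm holds its last target. There are 200 camera calls.

## Task

With the fingertips, push the blue carriage board along the rails of the white launch stand until you feel it drop fully home into the locating notches, then push the orange keeper in as far as it goes, so that it reaches over the board and locks it. Only push: do not pick up or lift the board, and leave the other parts and tools on the stand and the table where they are.

Things in the scene. Friction and masses are not known exactly. Their poses are not given: they have to be found in the camera images.
- stand: White launch stand, fixed; base plate 280 x 190 x 12 mm (x -150 to 130, y -85 to 105 in its frame). Origin at table height under the track; x is the way the board slides home, z up. Grey track, top 20 mm above the table, between two rails (inner faces y = +-41.5 mm, 9 mm thick, tops 31 mm high). End wall 34 mm high at x = 118 mm, 23 mm beyond the seated board.
- notch (a point): Middle of the front locating notch, level with the track's top: a cross slot 18 mm long in x, yellow at the bottom, in the track's middle strip (|y| below 24.5 mm). Two like it lie 76 mm further back, one in each outer strip (|y| 24.5 to 41.5 mm).
- board: Loose blue board between the rails, plate 110 (x) x 80 (y) x 8 mm, about 0.11 kg, on four 6 mm feet. Origin under its centre at the soles; plate top 14 mm above it; axes as the stand's. Starts 60 to 110 mm short of home, origin 20 mm above the table. Front feet fit only the front notch, rear feet only the rear ones: it slides level and drops 6 mm all at once when home (3 mm of play either way).
- rib (a point): Centre of the rear (-x) face of the blue cross rib on the board's middle, the face to push on: 6 mm behind and 23 mm above the board's origin. The rib is 12 mm thick, 50 mm long in y, 18 mm high (top 32 mm above the board's origin), with 49 mm of free flat plate behind it.
- home (a point): Point on the stand where the board's origin lies when the board is seated: 40 mm from the stand's origin along its x axis, 14 mm above the table. Axes as the stand's.
- keeper (a joint): Travel of the orange keeper, a slide bolt on the stand's +y side, in m: 0 fully out, 0.034 fully in (hard stop), starts at 0 to 0.008. Slides along the stand's -y axis, about 1.5 N of friction, stays where left. Its tongue (24 mm wide, 8 thick, underside 31 mm above the table) passes over the seated board but butts against the edge of one not dropped.
- paddle (a point): Centre of the outer (+y) face of the keeper's upright paddle, the face to push on, 49.5 mm above the table; moves with the keeper. The paddle is 24 mm wide (stand x), 12 mm thick and its top is 61.5 mm above the table; the block underneath reaches to 31.5 mm above the table.
- cap: White plastic cap, 26 mm across, 18 mm high, standing loose on the stand's base plate outside the +y rail; origin under its centre. Leave alone.
- coupler: Aluminium ring coupler, 18 mm across, 32 mm high, standing loose on the base plate outside the -y rail; origin under its centre. Leave alone.
- nozzle: Red plastic nozzle, 22 mm across, 28 mm high, standing loose on the base plate outside the -y rail; origin under its centre. Leave alone.
- pliers: Pliers with yellow handles, 150 mm long, 14 mm high, lying on the mat to the robot's right; origin under the pivot. Leave alone.
- glue: Glue jar, 48 mm across, 75 mm high, to the robot's right; origin under its centre. Leave alone.
- tube: Slim white bottle with a red cap, 30 mm across, 110 mm high, to the robot's left; origin under its centre. Leave alone.
- tray: Green parts tray 120 x 90 x 28 mm, to the robot's left; origin under its centre. Leave alone.
Not all that is in view belongs to the job. What is meant by the board is not red, and is the smaller of those in its own colour.

How it is judged:
By the outcome, as a careful person would: the job done as asked, in the order asked, and still so for the second after the job is handed in, with the robot touching nothing.
It also fails if it takes over 51 s, if anything falls off the work surface, if the arm or the gripper's body presses on something with over 40 N, if the wrist force passes 120 N, or if a joint passes its speed limit or range.

## Working session

There is one attempt and no reset: what is moved stays moved. The work goes in short steps, Python scripts to look and compute and a tool call to move; the robot and the scene stay as the last step left them, time stands still between calls to the robot, and variables do not carry over. Pictures are saved under pics/ and viewed, at most 10 in all, crops included, and the job is handed in when it is done.

Besides the shell and the picture viewer there is one more tool, called after ">>>" by a JSON object that holds its "fn" and its "kwargs", one argument or row to a line. step_arm: Moves the arm, as the interface text tells. Its arguments: {"type":"object","properties":{"plan":{"type":"array"}},"required":["plan"]}

```bash
mkdir -p pics; cat > h.py <<'E'
import numpy as np, cv2
from cell import env
def ray(cal,px):
    K=np.array(cal["K"],float);D=np.array(cal["D"],float);E=np.array(cal["extrinsics"],float)
    p=cv2.undistortPoints(np.array(px,float).reshape(-1,1,2),K,D).reshape(-1,2)
    d=np.c_[p[:,0],-p[:,1],-np.ones(len(p))]@E[:3,:3]
    o=-E[:3,:3].T@E[:3,3]
    return o,d
def at_z(cal,px,z):
    o,d=ray(cal,px); z=np.broadcast_to(z,len(d))
    return o+d*((z-o[2])/d[:,2])[:,None]
def proj(cal,P):
    K=np.array(cal["K"],float);D=np.array(cal["D"],float);E=np.array(cal["extrinsics"],float)
    c=np.atleast_2d(P)@E[:3,:3].T+E[:3,3]
    c=c*[1,-1,-1]
    return cv2.projectPoints(c,np.zeros(3),np.zeros(3),K,D)[0].reshape(-1,2)
E
python3 - <<'E'
from h import *
for n in("top","scene"):
    cv2.imwrite(f"pics/{n}0.png",env.read_camera(n))
s=env.state();print(s)
E
```

```text
{'t': 0.1, 'joints': array([-1.23762242e+00,  4.91470988e-01,  1.55939335e+00, -3.29049454e-05,
        1.09171406e+00, -1.05622970e-01]), 'qvel': array([ 0.00060996, -0.00309235, -0.00032714,  0.0002525 , -0.00133759,
       -0.00026054]), 'tau': array([ 3.15387289e-03, -6.13624620e+01, -2.58603698e+01,  6.94375299e-02,
        4.69968875e-02, -7.30977058e-05]), 'eef_pos': array([ 265.45887185, -565.57822687,  214.13609778]), 'tcp_rot': array([-3.14060933e+00, -7.49008751e-05,  4.38812020e-01]), 'ft_force': array([-0.89442456,  0.3289876 ,  0.28217211]), 'moment': array([ 0.01462734, -0.04904168, -0.00998159]), 'grip_force': 0.0, 'opening': 1.0007295012567954}
```

View pics/top0.png

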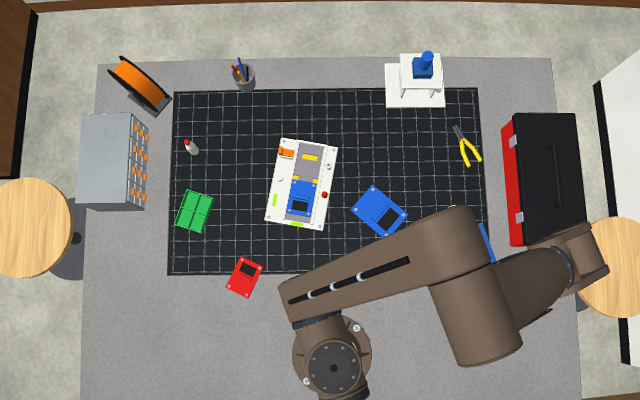

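View pics/scene0.png

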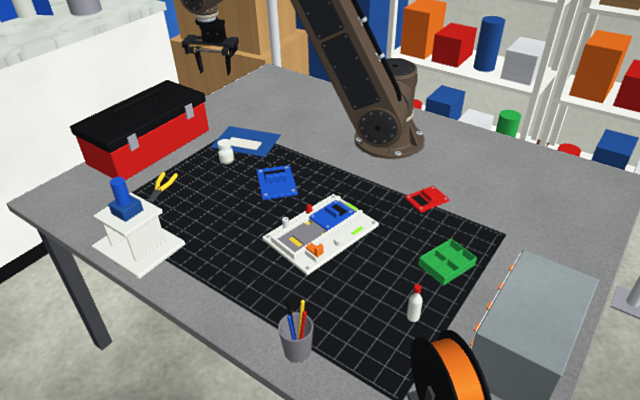

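The top view shows the stand at about (302,185), with its +x pointing up the image and slightly right. The smaller blue board is on it at (302,198), and the orange keeper is at (286,152) on the +y side. The large blue board at (379,210) and the red one at (245,277) are decoys.

```bash
python3 - <<'E'
from h import *
im=cv2.imread("pics/top0.png")[130:236,255:347]
cv2.imwrite("pics/topc.png",cv2.resize(im,None,fx=5.6,fy=5.6,interpolation=cv2.INTER_CUBIC))
E
```

```text
(no output)
```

View pics/topc.png

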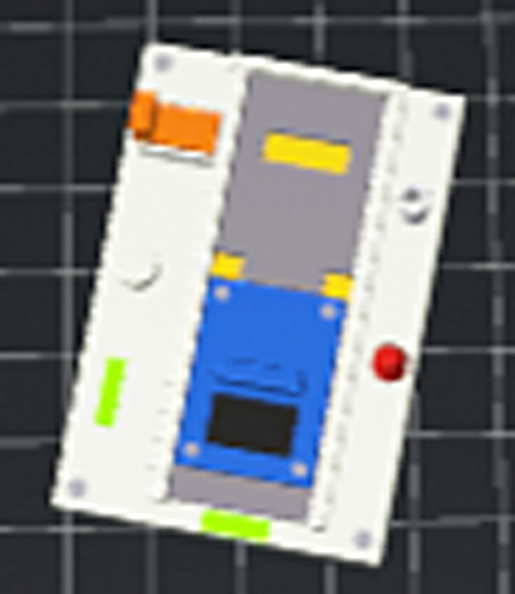

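The crop shows the stand plate corners at (148,42), (465,97), (380,563) and (53,503), and the front notch at (307,153). The board corners are at (210,281), (350,299), (312,487) and (176,463). The keeper paddle is at (144,115).

```bash
python3 - <<'E'
from h import *
cal=env.get_calibration("top")
f=lambda a:np.array(a,float)/5.6+[255,130]-0.5+0.5/5.6
W=at_z(cal,f([(148,42),(465,97),(380,563),(53,503)]),12)
S=np.array([(130,105),(130,-85),(-150,-85),(-150,105)],float)
a,b=S-S.mean(0),W[:,:2]-W[:,:2].mean(0)
th=np.arctan2((a[:,0]*b[:,1]-a[:,1]*b[:,0]).sum(),(a*b).sum())
R=np.array([[np.cos(th),-np.sin(th)],[np.sin(th),np.cos(th)]])
t=W[:,:2].mean(0)-R@S.mean(0)
print("stand",t,th,"resid",((W[:,:2]-t)@R-S).round(1).tolist())
np.savez("st.npz",t=t,th=th)
tos=lambda px,z:((at_z(cal,f(px),z)[:,:2]-t)@R).round(1)
print("notch",tos([(307,153),(228,265)],18))
B=tos([(210,281),(350,299),(312,487),(176,463)],34);print("board",B.tolist(),B.mean(0))
print("paddle top",tos([(134,92),(158,94),(154,140),(130,135)],61.5).tolist())
print("cam",ray(cal,[(0,0)])[0])
E
```

```text
stand [548.78850182  76.73429072] -0.19686320591603992 resid [[-1.2, -0.5], [-0.7, 0.4], [0.8, 0.2], [1.1, -0.1]]
notch [[77.8 -0.3]
 [ 4.2 32.2]]
board [[-10.2, 39.1], [-6.2, -41.3], [-116.2, -39.8], [-116.6, 38.1]] [-62.3    -0.975]
paddle top [[84.2, 99.7], [85.4, 86.1], [58.6, 83.1], [59.0, 97.0]]
cam [ 205.7017927    29.05514303 1598.56123348]
```

Measured in the stand frame, the stand is at (549, 77) with yaw -0.197. The front notch comes out at x = 78 and the rear one at 4, which fits the given 76 mm spacing. The board origin is about 102 mm short of home. The paddle's outer face is at y ≈ 98 and x ≈ 72. Next I shut the fingers and move in with the tool's y along the stand's x.

>>> {"fn": "step_arm", "kwargs": {
  "plan": [
    [[308, -149, 0, -54, -1], [308, -149, 0, -54, -1], [308, -149, 0, -54, -1], [308, -149, 0, -54, -1], [308, -149, 0, -54, -1], [308, -149, 0, -54, -1], [308, -149, 0, -54, -1], [308, -149, 0, -54, -1]]
  ]
}}

```text
t: 0.77
eef_pos: [476.4, -305.1, 214.5]
tcp_rot: [-3.141, -0.0, 1.388]
ft_force: [0.1, -0.6, 0.3]
opening: 0.492
grip_force: 0.0
```

>>> {"fn": "step_arm", "kwargs": {
  "plan": [
    [[384, -93, 0, 0, -1], [384, -93, 0, 0, -1], [384, -93, 0, 0, -1], [384, -93, 0, 0, -1], [384, -93, 0, 0, -1], [384, -93, 0, 0, -1], [384, -93, 0, 0, -1], [384, -93, 0, 0, -1]]
  ]
}}

```text
t: 1.43
eef_pos: [458.8, 27.9, 214.6]
tcp_rot: [-3.142, 0.0, 1.381]
ft_force: [0.9, -0.4, -0.3]
opening: 0.008
grip_force: 0.0
```

```bash
cat >> h.py <<'E'
def tool_delta(sx,sy,z):
    "shift in current tool axes from measured TCP to stand-frame point"
    d=np.load("st.npz");t,th=d["t"],float(d["th"]);c,s_=np.cos(th),np.sin(th)
    st=env.state();from scipy.spatial.transform import Rotation as Ro
    R=Ro.from_euler("xyz",st["tcp_rot"]).as_matrix()
    w=np.r_[t+np.array([c*sx-s_*sy,s_*sx+c*sy]),z]
    q=st["eef_pos"][:2]-t
    print("t",round(st["t"],2),"TCP in stand",(c*q[0]+s_*q[1]).round(1),(-s_*q[0]+c*q[1]).round(1),st["eef_pos"][2].round(1),"yaw-th-90",np.degrees(st["tcp_rot"][2]-th-np.pi/2).round(2),"delta tool",(R.T@(w-st["eef_pos"])).round(1),"F",st["ft_force"].round(1))
E
python3 -c "
from h import *
tool_delta(-92,0,80)"
```

```text
t 1.43 TCP in stand -78.7 -65.4 214.6 yaw-th-90 0.41 delta tool [ 65.6 -12.9 134.6] F [ 0.9 -0.4 -0.3]
```

>>> {"fn": "step_arm", "kwargs": {
  "plan": [
    [[60, -12, 20, 0.4, -1], [60, -12, 60, 0.4, -1], [60, -12, 100, 0.4, -1], [60, -12, 115, 0.4, -1], [60, -12, 115, 0.4, -1], [60, -12, 115, 0.4, -1]]
  ]
}}

```text
t: 1.93
eef_pos: [458.7, 87.2, 99.2]
tcp_rot: [-3.139, 0.001, 1.375]
ft_force: [-0.2, 0.0, 0.1]
opening: 0.003
grip_force: 0.0
```

```bash
python3 - <<'E'
from h import *
tool_delta(-92,0,38)
a=env.read_camera("wrist");cv2.imwrite("pics/w1.png",a)
E
```

```text
t 1.93 TCP in stand -90.4 -7.3 99.2 yaw-th-90 0.03 delta tool [ 7.4 -1.4 61.2] F [-0.2  0.   0.1]
```

View pics/w1.png

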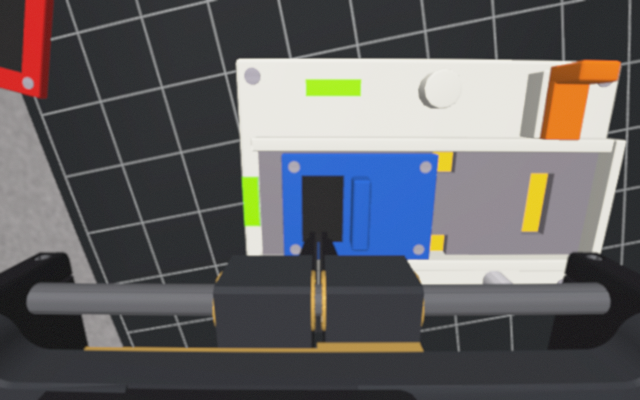

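The wrist view shows the rib top's rear edge from (353,178) to (351,250), the board's corner screws, the front notch at (535,202) and the paddle top at (585,71). The fingertips at (318,240) are over the free plate behind the rib.

```bash
python3 - <<'E'
from h import *
cal=env.get_calibration("wrist")
d=np.load("st.npz");t,th=d["t"],float(d["th"]);R=np.array([[np.cos(th),-np.sin(th)],[np.sin(th),np.cos(th)]])
f=lambda px,z:((at_z(cal,px,z)[:,:2]-t)@R).round(1).tolist()
print("rib rear top",f([(353,178),(351,250)],52))
print("board corners",f([(284,153),(440,153),(433,258)],34))
print("notch",f([(535,202)],17))
print("plate corner",f([(237,60)],12),"rail inner",f([(270,151),(600,150)],31))
print("paddle top outer/inner",f([(556,62),(619,62),(618,80),(552,80)],61.5))
E
```

```text
rib rear top [[-66.3, 23.3], [-66.3, -27.6]]
board corners [[-112.9, 37.5], [-4.0, 37.5], [-1.8, -42.0]]
notch [[80.8, -2.6]]
plate corner [[-147.0, 101.1]] rail inner [[-123.0, 38.5], [112.8, 39.8]]
paddle top outer/inner [[49.8, 94.2], [88.0, 94.8], [89.6, 84.8], [49.1, 84.2]]
```

>>> {"fn": "step_arm", "kwargs": {
  "plan": [
    [[6, -2, 30, 0, -1], [6, -2, 55, 0, -1], [6, -2, 60, 0, -1], [6, -2, 60, 0, -1], [6, -2, 60, 0, -1]]
  ]
}}

```text
t: 2.4
eef_pos: [459.1, 93.2, 41.1]
tcp_rot: [3.14, -0.0, 1.374]
ft_force: [0.1, -0.3, 0.3]
opening: 0.001
grip_force: 0.0
```

```bash
python3 -c "
from h import *
tool_delta(-80,0,39)"
```

```text
t 2.4 TCP in stand -91.2 -1.4 41.1 yaw-th-90 -0.01 delta tool [ 1.4 11.2  2.1] F [ 0.1 -0.3  0.3]
```

>>> {"fn": "step_arm", "kwargs": {
  "plan": [
    [[0, 4, 0, 0, -1], [0, 8, 0, 0, -1], [0, 12, 0, 0, -1], [0, 16, 0, 0, -1], [0, 21, 0, 0, -1], [0, 26, 0, 0, -1], [0, 31, 0, 0, -1], [0, 36, 0, 0, -1]]
  ]
}}

```text
t: 3.07
eef_pos: [494.0, 86.4, 39.6]
tcp_rot: [-3.141, 0.0, 1.374]
ft_force: [-1.3, 0.0, 1.8]
opening: 0.004
grip_force: 0.7
```

>>> {"fn": "step_arm", "kwargs": {
  "plan": [
    [[0, 6, 0, 0, -1], [0, 12, 0, 0, -1], [0, 18, 0, 0, -1], [0, 24, 0, 0, -1], [0, 30, 0, 0, -1], [0, 35, 0, 0, -1], [0, 39, 0, 0, -1], [0, 42, 0, 0, -1]]
  ]
}}

```text
t: 3.73
eef_pos: [535.2, 78.2, 39.6]
tcp_rot: [3.141, 0.0, 1.374]
ft_force: [-0.7, 0.0, 0.6]
opening: 0.002
grip_force: 0.5
```

```bash
python3 - <<'E'
from h import *
tool_delta(0,0,39)
a=env.read_camera("wrist");cv2.imwrite("pics/w2.png",a)
E
```

```text
t 3.73 TCP in stand -13.6 -1.3 39.6 yaw-th-90 0.02 delta tool [ 1.3 13.6  0.6] F [-0.7  0.   0.6]
```

View pics/w2.png

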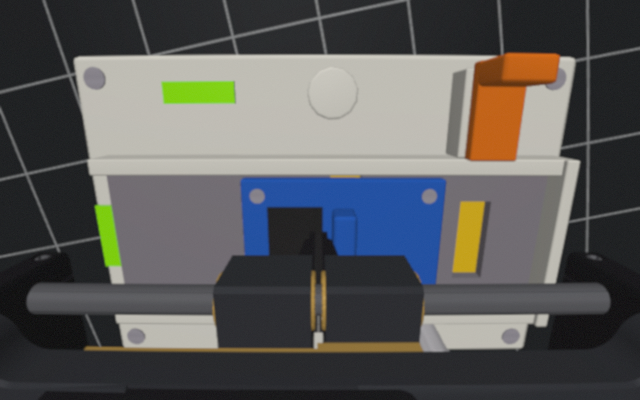

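The board is moving level with the fingertips on the rib. Its front edge is at (445,180), its rear edge at (242,180), the front notch at (469,237) and the paddle top around (530,68).

```bash
python3 - <<'E'
from h import *
cal=env.get_calibration("wrist")
d=np.load("st.npz");t,th=d["t"],float(d["th"]);R=np.array([[np.cos(th),-np.sin(th)],[np.sin(th),np.cos(th)]])
f=lambda px,z:((at_z(cal,px,z)[:,:2]-t)@R).round(1).tolist()
print("board rear/front",f([(242,180),(445,180)],34),"rib rear",f([(333,215)],52))
print("notch",f([(460,202),(453,272),(478,272),(485,202)],14),"cap",f([(332,93)],30))
print("paddle",f([(508,54),(558,54),(557,82),(503,82)],61.5))
E
```

```text
board rear/front [[-53.0, 36.6], [54.6, 36.6]] rib rear [[-5.5, 22.8]]
notch [[72.7, 19.1], [73.3, -27.1], [89.5, -27.2], [87.9, 19.1]] cap [[-5.7, 80.7]]
paddle [[65.3, 94.9], [86.3, 95.2], [87.7, 84.2], [64.6, 83.9]]
```

>>> {"fn": "step_arm", "kwargs": {
  "plan": [
    [[0, 5, 0, 0, -1], [0, 10, 0, 0, -1], [0, 15, 0, 0, -1], [0, 20, 0, 0, -1], [0, 24, 0, 0, -1], [0, 27, 0, 0, -1], [0, 29, 0, 0, -1], [0, 31, 0, 0, -1]]
  ]
}}

```text
t: 4.45
eef_pos: [565.2, 72.2, 39.6]
tcp_rot: [-3.141, 0.0, 1.374]
ft_force: [-1.6, 0.2, 1.1]
opening: 0.003
grip_force: 0.5
```

>>> {"fn": "step_arm", "kwargs": {
  "plan": [
    [[0, 1, 0, 0, -1], [0, 2, 0, 0, -1], [0, 3, 0, 0, -1], [0, 4, 0, 0, -1], [0, 5, 0, 0, -1], [0, 6, 0, 0, -1]]
  ]
}}

```text
t: 4.95
eef_pos: [571.1, 71.0, 39.6]
tcp_rot: [3.141, 0.0, 1.374]
ft_force: [-1.3, 0.2, 0.5]
opening: 0.005
grip_force: 0.3
```

>>> {"fn": "step_arm", "kwargs": {
  "plan": [
    [[0, 1, 0, 0, -1], [0, 2, 0, 0, -1], [0, 3, 0, 0, -1]]
  ]
}}

```text
t: 5.2
eef_pos: [574.2, 70.4, 39.7]
tcp_rot: [3.141, -0.0, 1.374]
ft_force: [0.3, 0.3, 0.5]
opening: 0.005
grip_force: 0.0
```

The push force fell to zero, so the board may have dropped. I'll push on gently to feel for the stop.

>>> {"fn": "step_arm", "kwargs": {
  "plan": [
    [[0, 1, 0, 0, -1], [0, 2, 0, 0, -1], [0, 3, 0, 0, -1]]
  ]
}}

```text
t: 5.45
eef_pos: [576.9, 69.9, 39.6]
tcp_rot: [-3.141, 0.0, 1.374]
ft_force: [-0.7, 0.3, 0.9]
opening: 0.005
grip_force: 0.5
```

>>> {"fn": "step_arm", "kwargs": {
  "plan": [
    [[0, 1, 0, 0, -1], [0, 2, 0, 0, -1]]
  ]
}}

```text
t: 5.62
eef_pos: [578.9, 69.5, 39.6]
tcp_rot: [-3.142, 0.0, 1.374]
ft_force: [-0.6, -0.3, 0.3]
opening: 0.004
grip_force: 0.5
```

>>> {"fn": "step_arm", "kwargs": {
  "plan": [
    [[0, 1, 0, 0, -1], [0, 2, 0, 0, -1]]
  ]
}}

```text
t: 5.78
eef_pos: [580.3, 69.2, 39.6]
tcp_rot: [-3.14, 0.0, 1.374]
ft_force: [-7.5, 2.4, 4.7]
opening: 0.006
grip_force: 3.7
```

>>> {"fn": "step_arm", "kwargs": {
  "plan": [
    [[0, 1, 0, 0, -1], [0, 1, 0, 0, -1]]
  ]
}}

```text
t: 5.95
eef_pos: [580.3, 69.2, 39.5]
tcp_rot: [-3.138, 0.001, 1.374]
ft_force: [-8.0, 1.4, 6.8]
opening: 0.006
grip_force: 4.2
```

```bash
python3 - <<'E'
from h import *
tool_delta(0,0,39)
a=env.read_camera("wrist");cv2.imwrite("pics/w3.png",a)
E
```

```text
t 5.95 TCP in stand 32.3 -1.3 39.5 yaw-th-90 0.02 delta tool [  1.3 -32.3   0.6] F [-8.   1.4  6.8]
```

View pics/w3.png

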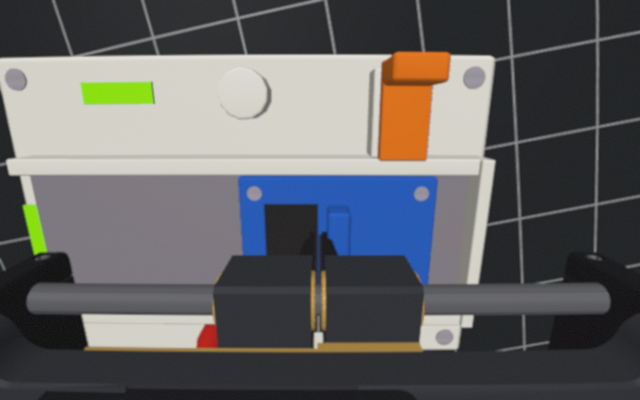

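A firm 8 N stop stopped the fingers. The board's apparent length went from 203 px to 197 px (239 to 436), which fits a 6 mm drop. I'll check the position numerically.

```bash
python3 - <<'E'
from h import *
cal=env.get_calibration("wrist")
d=np.load("st.npz");t,th=d["t"],float(d["th"]);R=np.array([[np.cos(th),-np.sin(th)],[np.sin(th),np.cos(th)]])
f=lambda px,z:((at_z(cal,px,z)[:,:2]-t)@R).round(1).tolist()
for z in(28,34):print(z,"board rear/front",f([(239,177),(436,177)],z))
print("paddle",f([(397,52),(450,54),(447,82),(387,82)],61.5), "tongue",f([(379,159),(426,159)],39),"end wall inner",f([(466,180)],34),"base corner",f([(494,57)],12))
E
```

```text
28 board rear/front [[-10.4, 37.1], [97.1, 37.1]]
34 board rear/front [[-9.0, 38.2], [95.0, 38.3]]
paddle [[65.0, 95.2], [86.7, 94.6], [86.5, 83.7], [61.5, 83.6]] tongue [[63.5, 48.4], [87.3, 48.5]] end wall inner [[111.1, 36.7]] base corner [[128.8, 100.8]]
```

>>> {"fn": "step_arm", "kwargs": {
  "plan": [
    [[0, -3, 0, 0, -1], [0, -8, -5, 0, -1], [0, -10, -20, 0, -1], [0, -10, -40, 0, -1], [0, -10, -60, 0, -1], [0, -10, -60, 0, -1]]
  ]
}}

```text
t: 6.5
eef_pos: [573.5, 70.9, 103.3]
tcp_rot: [3.136, -0.001, 1.374]
ft_force: [-0.0, -0.0, 0.1]
opening: 0.007
grip_force: 0.0
```

The board is seated: its centre is at about 40 once the roughly 3 mm camera offset is removed, and it has dropped. Now the keeper.

>>> {"fn": "step_arm", "kwargs": {
  "plan": [
    [[40, 15, 0, 0, -1], [80, 30, 0, 0, -1], [115, 42, 0, 0, -1], [128, 48, 0, 0, -1], [128, 48, 0, 0, -1], [128, 48, 0, 0, -1]]
  ]
}}

```text
t: 7.0
eef_pos: [643.6, 187.4, 98.8]
tcp_rot: [-3.141, 0.001, 1.376]
ft_force: [-0.7, -0.2, 0.2]
opening: 0.006
grip_force: 0.0
```

```bash
python3 - <<'E'
from h import *
tool_delta(73.5,127,45)
a=env.read_camera("wrist");cv2.imwrite("pics/w4.png",a)
E
```

```text
t 7.0 TCP in stand 71.4 127.1 98.8 yaw-th-90 0.09 delta tool [-0.1  2.2 53.8] F [-0.7 -0.2  0.2]
```

View pics/w4.png

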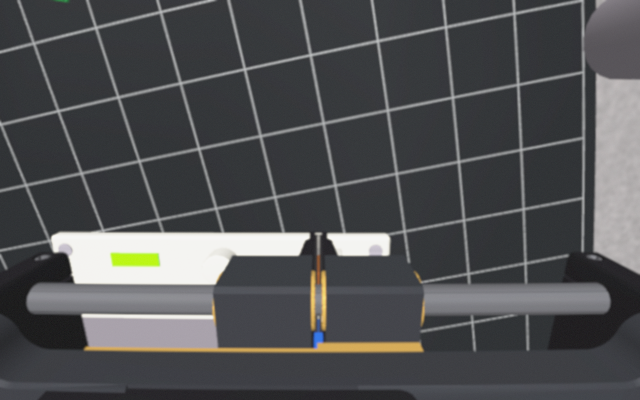

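The keeper shows orange at (318,265), exactly behind the fingers, and the space outside it is free. I'll descend and push along the tool's -x.

>>> {"fn": "step_arm", "kwargs": {
  "plan": [
    [[0, 2, 25, 0, -1], [0, 2, 48, 0, -1], [0, 2, 53, 0, -1], [0, 2, 53, 0, -1]]
  ]
}}

```text
t: 7.38
eef_pos: [644.9, 185.4, 45.3]
tcp_rot: [-3.139, 0.001, 1.373]
ft_force: [0.0, 0.4, 1.0]
opening: 0.005
grip_force: 0.0
```

>>> {"fn": "step_arm", "kwargs": {
  "plan": [
    [[-4, 0, 0, 0, -1], [-8, 0, 0, 0, -1], [-12, 0, 0, 0, -1], [-16, 0, 0, 0, -1], [-20, 0, 0, 0, -1], [-23, 0, 0, 0, -1], [-26, 0, 0, 0, -1]]
  ]
}}

```text
t: 7.97
eef_pos: [641.2, 160.9, 47.1]
tcp_rot: [3.141, -0.0, 1.374]
ft_force: [-0.1, 1.3, 1.5]
opening: -0.001
grip_force: 0.8
```

>>> {"fn": "step_arm", "kwargs": {
  "plan": [
    [[-3, 0, 0, 0, -1], [-6, 0, 0, 0, -1], [-9, 0, 0, 0, -1], [-12, 0, 0, 0, -1], [-14, 0, 0, 0, -1], [-16, 0, 0, 0, -1]]
  ]
}}

```text
t: 8.47
eef_pos: [637.8, 145.2, 46.6]
tcp_rot: [3.142, 0.0, 1.374]
ft_force: [0.8, 1.3, 1.4]
opening: 0.004
grip_force: 0.8
```

>>> {"fn": "step_arm", "kwargs": {
  "plan": [
    [[-2, 0, 0, 0, -1], [-4, 0, 0, 0, -1], [-6, 0, 0, 0, -1], [-7, 0, 0, 0, -1]]
  ]
}}

```text
t: 8.8
eef_pos: [636.4, 138.3, 46.6]
tcp_rot: [-3.142, 0.0, 1.374]
ft_force: [0.5, 1.5, 0.5]
opening: 0.011
grip_force: 0.8
```

>>> {"fn": "step_arm", "kwargs": {
  "plan": [
    [[-1, 0, 0, 0, -1], [-2, 0, 0, 0, -1], [-3, 0, 0, 0, -1]]
  ]
}}

```text
t: 9.05
eef_pos: [636.0, 135.8, 46.6]
tcp_rot: [3.141, -0.0, 1.374]
ft_force: [1.6, 9.3, 0.2]
opening: 0.004
grip_force: 4.9
```

Resistance jumped to 9 N. One more press will confirm it is the hard stop.

>>> {"fn": "step_arm", "kwargs": {
  "plan": [
    [[-1, 0, 0, 0, -1], [-2, 0, 0, 0, -1], [-2, 0, 0, 0, -1]]
  ]
}}

```text
t: 9.3
eef_pos: [635.9, 135.7, 46.7]
tcp_rot: [3.14, -0.003, 1.374]
ft_force: [3.1, 14.5, -2.0]
opening: 0.005
grip_force: 7.6
```

>>> {"fn": "step_arm", "kwargs": {
  "plan": [
    [[5, 0, 0, 0, -1], [15, 0, 0, 0, -1], [30, 0, 0, 0, -1], [45, 0, -10, 0, -1], [55, 0, -40, 0, -1], [60, 0, -70, 0, -1], [60, 0, -110, 0, -1], [60, 0, -110, 0, -1]]
  ]
}}

```text
t: 9.97
eef_pos: [649.8, 194.5, 164.0]
tcp_rot: [3.132, -0.004, 1.375]
ft_force: [0.1, 0.2, 0.3]
opening: 0.006
grip_force: 0.0
```

>>> {"fn": "step_arm", "kwargs": {
  "plan": [
    [[-60, -40, -30, 0, -1], [-120, -80, -50, 0, -1], [-120, -120, -50, 0, -1], [-120, -140, -50, 0, -1], [-120, -150, -50, 0, -1], [-120, -150, -50, 0, -1], [-120, -150, -50, 0, -1]]
  ]
}}

```text
t: 10.55
eef_pos: [475.8, 104.4, 207.6]
tcp_rot: [3.14, -0.0, 1.374]
ft_force: [0.8, -0.6, -0.1]
opening: 0.004
grip_force: 0.0
```

```bash
python3 - <<'E'
from h import *
tool_delta(0,0,200)
a=env.read_camera("wrist");b=env.read_camera("scene")
b=cv2.resize(b[180:280,250:390],(640,457),interpolation=cv2.INTER_CUBIC)
cv2.imwrite("pics/w5.png",a);cv2.imwrite("pics/s5.png",b)
E
```

```text
t 10.55 TCP in stand -77.0 12.9 207.6 yaw-th-90 0.03 delta tool [-12.9  76.9   7.7] F [ 0.8 -0.6 -0.1]
```

View pics/w5.png

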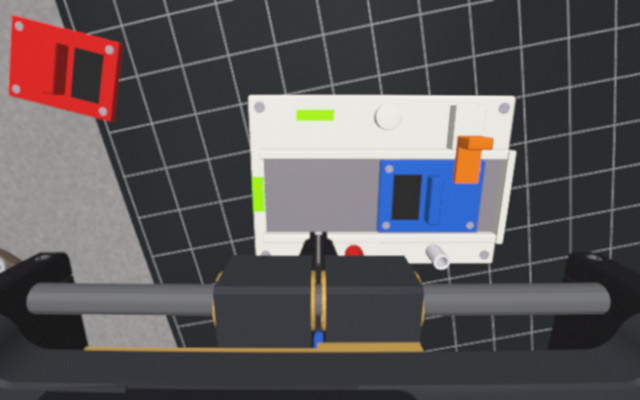

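View pics/s5.png

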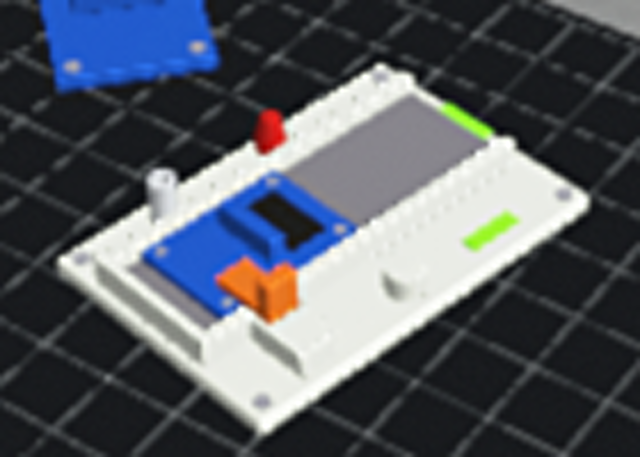

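The tongue is over the board, at (467,165) in the wrist view. The paddle stopped hard at 14.5 N after about 32 mm of travel. The cap, coupler and nozzle are standing, and the arm is clear.

```bash
python3 -c "
from cell import env
print(env.job_done())"
```

```text
the job is handed in; nothing more can be done
None
```

The job is handed in: I pushed the blue board along the rails until it dropped into its notches and stopped, then pushed the orange keeper in to its hard stop, with its tongue over the board; the other parts on the stand are still in place.

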